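Close the engraver on a squared plate

ROBOT

A 7-joint arm with a two-finger parallel gripper is mounted at the origin on a cart in front of the work surface, level with it; the furniture and walls round the work are solid. World frame = base frame: x ahead of the robot, y to its left, z up, the work surface at z = 0. Lengths are in m, angles in degrees, forces in N, time in s.
With the tool pointing down it reaches from about 0.35 to 0.775 m from the base axis. Payload 3.1 kg.
Tool frame: the origin (TCP) lies on the centre line of the jaws, within the pads' length; the fingertips stand 17 mm ahead of it and the grasp point (between the pads) lies 2 mm behind it (robot.tip_reach is the distance from the TCP to the fingertips, in m); z points along the fingers, y is the line along which they close (so a half turn about z gives the same grasp; the last joint's range is limited). The gripper opens to 85 mm and grips with 20 to 120 N. Pads are 22 mm wide; open, the fingers measure 114 mm over their backs; the gripper's body (76 mm by 85 mm) begins 54 mm behind the grasp point. The pads swing forward as they close: fully open they stand 13 mm farther back than shut.
Start: joints at [-79.337, 17.813, 0.802, 86.603, -0.252, 75.585, -1.558], TCP at [0.124, 0.536, 0.216] pointing down, gripper open.
Joint ranges: [-154.91, 154.91], [-16.99, 109.72], [-72.82, 74.43], [7.12, 147.25], [-82.49, 262.49], [11.32, 116.49], [-174.64, 174.64]. Speed limits (degrees/s): [159.86, 159.86, 180, 180, 180, 180, 180].

INTERFACE

Orientations are given as [roll, pitch, yaw] about the fixed x, y, z axes, in that order (R = Rz(yaw) Ry(pitch) Rx(roll)).
In Python, from station import robot, fingers, vision, workorder, recognise gives the robot as it stands. Calls block until the motion is done:
- robot.move_to(position, orientation): joint-space move of the TCP to a pose.
- robot.line_to(position, orientation=None, velocity=0.15, f_stop=None): straight line of the TCP; orientation=None keeps the orientation; velocity is the mean speed in m/s. With f_stop (N) it stops when the force on the tool has changed by that much, and returns True; else False.
- robot.move_j(angles): joint-space move.
- fingers.gripper_to(opening, force=None): opening from 0.0 (shut) to 1.0 (fully open); force is the grip in N (None keeps the last); returns when the fingers have stopped.
- robot.pause(seconds).
- robot.inverse_kinematics(position, orientation): joint angles nearest the present ones, or None.
- vision.grab_frame(name): name is "side" or "top" or "wrist"; returns the picture (384x512x3 uint8, red, green, blue); there is no depth.
- vision.calibration(name): a dict with "mtx" (3x3 intrinsics, pixels), "extrinsics" (4x4, takes a point from world to camera coordinates); the wrist camera has in their place "T_tool_cam" (4x4, takes a point from camera to tool coordinates, whose origin is the TCP and whose axes are the flange's). Camera axes: x right, y up, looking along -z (the intrinsics and any distortion apply to the point x, -y, -z); pixel columns grow to the right and rows downward; lengths in m; the calibration is good to about 2 mm. A picture is of the moment at which its call begins: read the wrist's pose just before it. calibration takes no time and is no camera call.
A pose or a line that the arm cannot do raises robot.PlanningError and nothing moves.
- workorder.close_job(): hands the job in; it is judged then, once.
Trained networks look in the newest picture that a camera, given by its name, has taken for a name from the list of things; names that differ only in an ending like _2 or _b are one class to them, and where a whole thing is asked for, a point or a joint stands for the part that bears it (a point fixed in the world has none). Each returns a list of dicts, best first, with "p" (0 to 1); they miss things now and then, are a little off and sometimes report something else, mostly with a low value. They report only what shows in the picture. A call takes as long as a camera call.
- recognise(label, camera): "rect" ([centre column, centre row, width, height] in pixels, round what is visible of it).
Readings, each from a call of its own:
- robot.current_time_s(): time.
- robot.current_joint_positions(): joint angles.
- robot.current_dq(): joint speeds.
- robot.current_joint_torque(): joint torques, N m.
- robot.current_tool_pos(): TCP position.
- robot.current_eef_rot(): TCP orientation.
- robot.current_contact_force(): force on the tool from outside, world axes, zero at the start.
- robot.current_torque(): the same for the moment, N m.
- robot.current_finger_gap(): opening from 0.0 (shut) to 1.0 (fully open).
- robot.current_gripper_force(): force on a finger pad.
Only numpy, scipy, OpenCV 4.12 (cv2) and the standard library are available. Lean on these libraries where they do the work, as an engineer would, in place of code of your own. Each camera call takes 0.05 s, during which the arm holds its last target. There are 200 camera calls.

TASK

Get the small desktop engraver ready to run: push the loose wooden plate on its bed snugly into the corner of the two metal fence bars so it lies flat and tight against both, then bring the hinged guard down under control, without letting it drop or slam, and press its front down until the catch holds it shut. Leave the other things on the desk where they are.

Things in the scene. Friction and masses are not known exactly. Their poses are not given: they have to be found in the camera images.
- engraver: Grey engraver, fixed, 200 (x) x 280 (y) mm; origin centre of underside, +x to its rear (hinge), +y to its left. Bed at z 55 mm spans x -78 to 55, y -90 to 110 (rear and left limits: fence bars). Rim z 90; front rim x -100 to -78. Control housing y -140 to -90, z 96. Parked head behind rear bar at x 55 to 79, y -79 to -45. Sprung bumpers on front rim at x -89, y -64 and 116, tops z 103.
- fence_corner (a point): Inner corner where the faces of the two aluminium fence bars meet, on the bed surface; axes as the engraver's. The rear bar's face is the plane x = 0, the left bar's face y = 0; the bars stand 15 mm above the bed. A plate that is home has its rear long edge on x = 0 and its left short edge on y = 0: centre at (-30, -50) mm.
- blank: The loose plain wooden plate on the bed, 60 (x) x 100 (y) x 10 mm, about 80 g; origin at the centre of its underside. It starts 12 to 30 mm short of the rear bar and 15 to 45 mm short of the left bar, turned up to 0.2 rad.
- guard (a joint): Angle (rad) of the black-framed dark-window guard: starts at 1.56 to 1.72, about upright ( hinge friction holds it), 0 shut and caught. Leaning forward it falls by itself. Near 0.06 it rests on the two sprung bumpers; press its front on (12 to 20 N) to slightly below 0 (hard stop -0.02) so that the sprung catch mid front rim snaps over its striker; let go, it then stays near 0.
- guard_hinge (a point): Middle of the guard's hinge axis, at the rear of the engraver, 94 mm behind and 26 mm left of the engraver's origin and 100 mm up; axes as the engraver's, the hinge axis is y.
- grip_bar (a point): Middle of the guard's round grip bar, 12 mm thick, free for 90 mm along y, on two end posts, 29 mm clear of the guard's front edge. 229 mm from the hinge axis and 8 mm to the guard's outer side; shut, it is 135 mm in front of the engraver's origin, 26 mm left, 108 mm up. Axes turn with the guard: at angle 0 as the engraver's; x points towards the hinge.
- press_point (a point): Middle of the outer face of the guard's front rail, 20 mm wide and 228 mm long, above the catch; with the guard shut it is the top of the rail, 90 mm in front of the engraver's origin and 122 mm up. The guard's frame is 30 mm thick.
- done_plate: A finished plate with an engraved border and ring, 60 x 100 x 10 mm, lying on the desk to the right. Leave alone.
- screwdriver: Screwdriver, 190 mm long, on the desk front right. Leave alone.
- mouse: Computer mouse, 114 x 60 x 39 mm, on the desk between the keyboard and the engraver. Leave alone.

How it is judged (in metres and radians):
On the way:
1. the plate lies square against both fence bars while the guard is still open (value of joint guard above 0.8 rad and x of blank in the frame of fence_corner above -0.0325 m and y of blank in the frame of fence_corner above -0.0525 m and angle between the x axis of blank and the x axis of fence_corner, either way round below 0.04 rad and z of blank in the frame of fence_corner below 0.003 m), for 0.2 s.
At the end, for the whole second after the job is handed in: The guard stays shut by its catch (angle under 0.02 rad) with nothing pressing on it, and the plate lies still and flat on the bed, within 2.5 mm of both fence bars and square to them within 0.04 rad (value of joint guard below 0.02 rad and linear speed of blank below 0.01 m/s and x of blank in the frame of fence_corner above -0.0325 m and y of blank in the frame of fence_corner above -0.0525 m and angle between the x axis of blank and the x axis of fence_corner, either way round below 0.04 rad and z of blank in the frame of fence_corner below 0.003 m); the robot touches nothing.
It fails at once if the guard drops or slams (faster than 1.4 rad/s downward in the lower half of its swing) (value of joint guard below 0.8 rad and velocity of joint guard below -1.4 rad/s).
It fails at once if another thing on the desk is shifted by more than 30 mm (distance of any of done_plate, screwdriver, mouse from where it was at the start of the episode above 0.03 m).
It also fails if it takes over 72 s, if anything falls off the work surface, if the arm or the gripper's body presses on something with over 40 N, if the wrist force passes 120 N, or if a joint passes its speed limit or range.

## Working session

There is one attempt and no reset: what is moved stays moved. The work goes in short steps, each a Python script; the robot and the scene stay as the last script left them, time stands still between calls to the robot, and variables do not carry over. Pictures are saved under pics/ and viewed, at most 10 in all, crops included, and the job is handed in when it is done.

```bash
mkdir -p pics; cat > h.py <<'E'
import numpy as np, cv2
from station import robot, fingers, vision, workorder, recognise
def snap(cam,name):
    im=vision.grab_frame(cam); cv2.imwrite(f'pics/{name}.png',im[:,:,::-1]); return im
def ray(cam,uv):
    c=vision.calibration(cam);K=np.array(c['mtx']);E=np.array(c['extrinsics'])
    d=np.linalg.inv(K)@[uv[0],uv[1],1]; d=np.array([d[0],-d[1],-d[2]])
    R=E[:3,:3];t=E[:3,3]; return -R.T@t, R.T@d
def onz(cam,uv,z):
    o,d=ray(cam,uv); return o+d*(z-o[2])/d[2]
def proj(cam,p):
    c=vision.calibration(cam);K=np.array(c['mtx']);E=np.array(c['extrinsics'])
    q=E[:3,:3]@np.array(p)+E[:3,3]; q=K@[q[0],-q[1],-q[2]]; return q[:2]/q[2]
E
python3 - <<'E'
from h import *
for cam in('top','side'):
    snap(cam,cam+'0'); c=vision.calibration(cam); print(cam,{k:np.round(v,3).tolist() for k,v in c.items()})
    for l in('engraver','blank','guard','grip_bar','done_plate','mouse'):
        print(l,[(np.round(r['rect']).tolist(),round(r['p'],2)) for r in recognise(l,cam)[:2]])
print(robot.current_time_s())
im=[cv2.imread(f'pics/{c}0.png') for c in('top','side')]
E
```

```text
top {'mtx': [[449.251, 0.0, 254.878], [0.0, 449.251, 191.824], [0.0, 0.0, 1.0]], 'extrinsics': [[-0.001, -1.0, 0.0, -0.234], [0.985, -0.001, 0.172, -0.516], [-0.172, 0.001, 0.985, -1.259], [0.0, 0.0, 0.0, 1.0]]}
engraver [([232.0, 148.0, 108.0, 105.0], 0.95)]
blank [([221.0, 167.0, 34.0, 27.0], 0.95)]
guard [([226.0, 112.0, 93.0, 38.0], 0.57)]
grip_bar [([223.0, 112.0, 93.0, 35.0], 0.59)]
done_plate [([337.0, 199.0, 39.0, 29.0], 0.66)]
mouse [([165.0, 247.0, 23.0, 43.0], 0.59), ([235.0, 149.0, 113.0, 110.0], 0.19)]
side {'mtx': [[384.783, 0.0, 247.339], [0.0, 384.783, 195.718], [0.0, 0.0, 1.0]], 'extrinsics': [[0.966, -0.256, 0.023, -0.556], [0.1, 0.455, 0.885, -0.04], [-0.237, -0.853, 0.465, -1.074], [0.0, 0.0, 0.0, 1.0]]}
engraver [([282.0, 170.0, 114.0, 163.0], 0.91)]
blank [([265.0, 195.0, 34.0, 24.0], 0.75)]
guard [([311.0, 141.0, 50.0, 101.0], 0.77)]
grip_bar [([312.0, 143.0, 47.0, 108.0], 0.61)]
done_plate []
mouse [([175.0, 188.0, 43.0, 18.0], 0.8)]
0.7
```

View pics/top0.png

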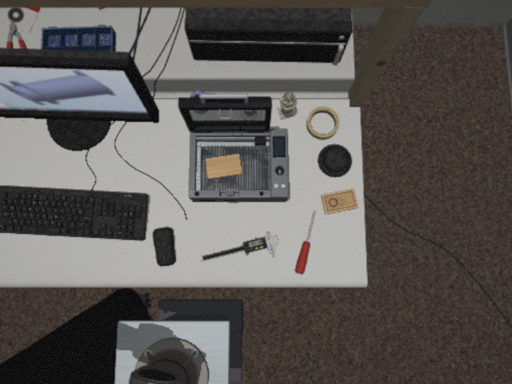

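View pics/side0.png

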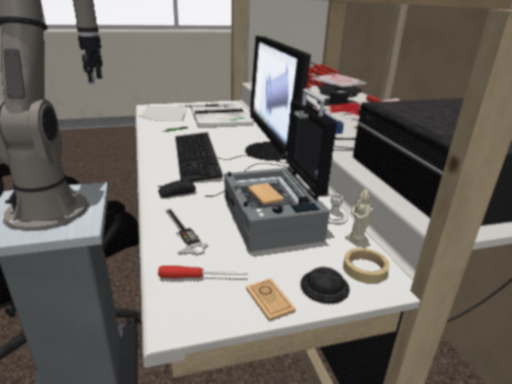

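```bash
python3 - <<'E'
from h import *
for n,uv,z in(('rim FL',(190,201),.09),('FR',(288,201),.096),('BR',(288,129),.096),('blank',(223,167),.065),('guardtop',(226,97),.33),('mouse',(165,247),.03),('done',(339,201),.01)):
    print(n,onz('top',uv,z).round(3))
c=vision.calibration('wrist');print({k:np.round(v,3).tolist() for k,v in c.items()})
print(robot.current_eef_rot())
im=cv2.imread('pics/top0.png')[85:215,170:300];cv2.imwrite('pics/top0c.png',cv2.resize(im,None,fx=4.5,fy=4.5,interpolation=cv2.INTER_CUBIC))
for p in([.45,0,.4],[.5,.05,.4],[.45,.05,.35]):
  for yaw in(0,90,-90,180):
    print(p,yaw,robot.inverse_kinematics(p,[180,0,yaw]))
E
```

```text
rim FL [ 0.482 -0.054  0.09 ]
FR [ 0.481 -0.327  0.096]
BR [ 0.689 -0.329  0.096]
blank [ 0.585 -0.143  0.065]
guardtop [ 0.692 -0.167  0.33 ]
mouse [0.358 0.024 0.03 ]
done [ 0.494 -0.485  0.01 ]
{'mtx': [[295.061, 0.0, 259.236], [0.0, 295.061, 188.841], [0.0, 0.0, 1.0]], 'T_tool_cam': [[0.001, 0.945, 0.327, 0.083], [1.0, -0.0, -0.001, -0.0], [-0.001, 0.327, -0.945, -0.159], [0.0, 0.0, 0.0, 1.0]]}
[ 1.79994018e+02 -4.49512376e-04  1.66953335e+02]
[0.45, 0, 0.4] 0 [-48.29792159   4.65243655  51.21610728  78.94421793  -3.66184687
  98.12127861 -87.6921752 ]
[0.45, 0, 0.4] 90 [-53.18119445   5.07238019  57.01177991  79.05102977  -4.29654774
  98.15945898   3.11690452]
[0.45, 0, 0.4] -90 [ 49.72318992  10.4774572  -62.42039731  75.93247485   9.39373039
  99.05282781 169.19113337]
[0.45, 0, 0.4] 180 [-50.33603113   4.8070065   53.6097827   78.99017697  -3.90739358
  98.13487426  92.62353024]
[0.5, 0.05, 0.4] 0 [-45.19210755  13.49475863  49.96255676  71.37175764 -10.44260377
  99.69227469 -87.79864953]
[0.5, 0.05, 0.4] 90 [-45.97025578  13.69239276  51.15306974  71.39547887 -10.78088181
  99.74434216   2.52757252]
[0.5, 0.05, 0.4] -90 [ 34.82132216  19.27652671 -61.83953015  68.40658672  17.29003768
 101.6842563  157.98602613]
[0.5, 0.05, 0.4] 180 [-41.71471174  12.74721328  44.81736777  71.26235829  -9.07277201
  99.50267944  90.87771729]
[0.45, 0.05, 0.35] 0 [-49.297706     4.12715228  44.49169145  85.85596472  -2.89168884
  91.1958963  -94.94079074]
[0.45, 0.05, 0.35] 90 [-53.06901757   4.30335784  48.73574072  85.94765979  -3.23412602
  91.20918796  -4.48180623]
[0.45, 0.05, 0.35] -90 [-42.13026005   3.9206963   36.55009993  85.66589902  -2.33419465
  91.18173812 174.30746931]
[0.45, 0.05, 0.35] 180 [-47.03804006   4.04614676  41.9732339   85.79818855  -2.70533558
  91.19010914  84.80787805]
```

View pics/top0c.png

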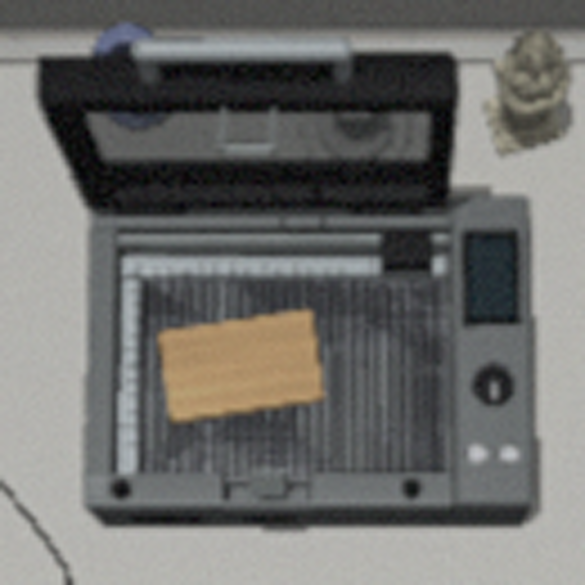

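```bash
python3 - <<'E'
from h import *
robot.move_to([.15,.45,.42],[180,0,180])
robot.move_to([.46,-.14,.34],[180,0,180])
T=np.array(vision.calibration('wrist')['T_tool_cam'])
p=robot.current_tool_pos();e=robot.current_eef_rot()
im=snap('wrist','w1'); np.save('w1.npy',np.r_[p,e]); print(p,e,robot.current_time_s(),robot.tip_reach,robot.current_contact_force())
for l in('blank','engraver','guard'): print(l,[(np.round(r['rect'],1).tolist(),round(r['p'],2)) for r in recognise(l,'wrist')[:2]])
cv2.imwrite('pics/w1b.png',cv2.resize(im[:,:,::-1],(800,600),interpolation=cv2.INTER_CUBIC))
E
```

```text
[ 0.46043998 -0.13865429  0.34007891] [ 1.79969056e+02  1.73611903e-02 -1.79856893e+02] 4.0333 0.017 [0.47665062 0.06655242 0.18235803]
blank [([255.8, 223.9, 65.0, 46.2], 0.6)]
engraver [([234.9, 261.4, 208.2, 204.7], 0.78)]
guard [([247.3, 321.3, 176.8, 70.6], 0.84)]
```

View pics/w1b.png

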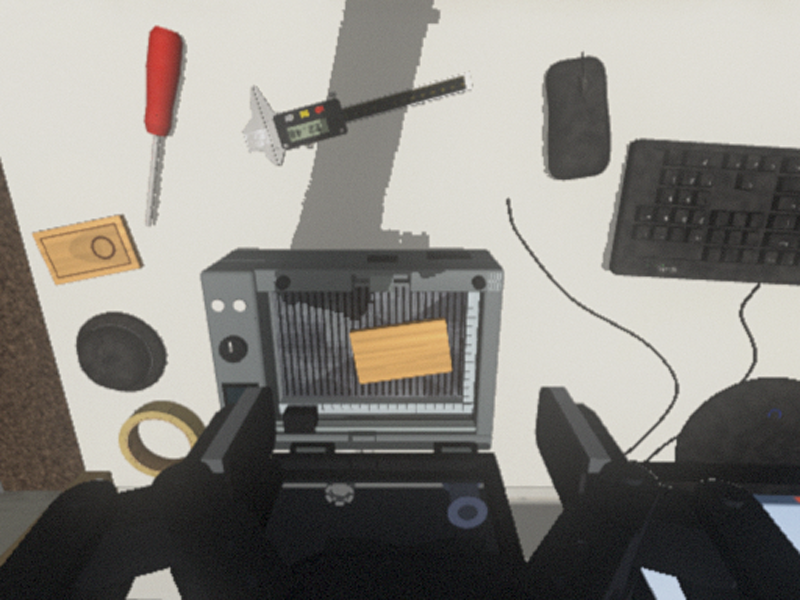

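```bash
cat >> h.py <<'E'
from scipy.spatial.transform import Rotation as Ro
def wz(pose,uv,z):
    c=vision.calibration('wrist');K=np.array(c['mtx']);T=np.array(c['T_tool_cam'])
    R=Ro.from_euler('xyz',pose[3:],degrees=True).as_matrix()
    d=np.linalg.inv(K)@[uv[0],uv[1],1]; d=R@T[:3,:3]@np.array([d[0],-d[1],-d[2]])
    o=pose[:3]+R@T[:3,3]; return o+d*(z-o[2])/d[2]
E
python3 - <<'E'
from h import *
P=np.load('w1.npy')
for n,uv,z in(('bumpR',(282,282),.103),('bumpL',(479,282),.103),('corner',(463,402),.055),('barR',(320,406),.055),('barF',(470,292),.055),
  ('p1',(351,333),.065),('p2',(445,320),.065),('p3',(452,373),.065),('p4',(361,384),.065),('frontL',(502,268),.09),('frontR',(203,272),.096)):
    print(n,wz(P,np.array(uv)*.64,z).round(4))
for n,uv,z in(('bumpR',(412,488),.103),('bumpL',(121,488),.103),('corner',(141,277),.055),('p1',(158,333),.065),('p2',(313,310),.065),('p3',(324,400),.065),('p4',(170,422),.065)):
    print('top',n,onz('top',np.array([170,85])+np.array(uv)/4.5,z).round(4))
E
```

```text
bumpR [ 0.5019 -0.2489  0.103 ]
bumpL [ 0.5014 -0.0717  0.103 ]
corner [ 0.6559 -0.0734  0.055 ]
barR [ 0.6614 -0.2321  0.055 ]
barF [ 0.5272 -0.072   0.055 ]
p1 [ 0.5685 -0.1934  0.065 ]
p2 [ 0.5539 -0.0974  0.065 ]
p3 [ 0.6143 -0.0881  0.065 ]
p4 [ 0.6278 -0.1848  0.065 ]
frontL [ 0.4919 -0.049   0.09  ]
frontR [ 0.4948 -0.3218  0.096 ]
top bumpR [ 0.5013 -0.2531  0.103 ]
top bumpL [ 0.5015 -0.0741  0.103 ]
top corner [ 0.6491 -0.0779  0.055 ]
top p1 [ 0.6091 -0.0908  0.065 ]
top p2 [ 0.6242 -0.1904  0.065 ]
top p3 [ 0.5649 -0.1977  0.065 ]
top p4 [ 0.5507 -0.0995  0.065 ]
```

```bash
python3 - <<'E'
from h import *
D=[180,0,180]
fingers.gripper_to(.5,40)
robot.move_to([.530,-.145,.13],D)
robot.line_to([.530,-.145,.085],D,velocity=.1)
s=robot.line_to([.530,-.145,.060],D,velocity=.02,f_stop=4)
p=robot.current_tool_pos();print(s,p,robot.current_contact_force(),robot.current_finger_gap())
robot.line_to([.530,-.145,p[2]+.003],D,velocity=.05)
s=robot.line_to([.585,-.145,p[2]+.003],D,velocity=.04,f_stop=7)
q=robot.current_tool_pos();print(s,q,robot.current_contact_force(),robot.current_time_s())
snap('top','t2');im=cv2.imread('pics/t2.png')[85:215,170:300];cv2.imwrite('pics/t2c.png',cv2.resize(im,None,fx=4.5,fy=4.5,interpolation=cv2.INTER_CUBIC))
E
```

```text
False [ 0.53015235 -0.14504897  0.06016835] [0.34843844 0.64085888 0.49879558] 0.5028564500957952
False [ 0.58474527 -0.14509028  0.06318611] [ 0.40153751 -0.48936011  0.37004089] 9.3417
```

View pics/t2c.png

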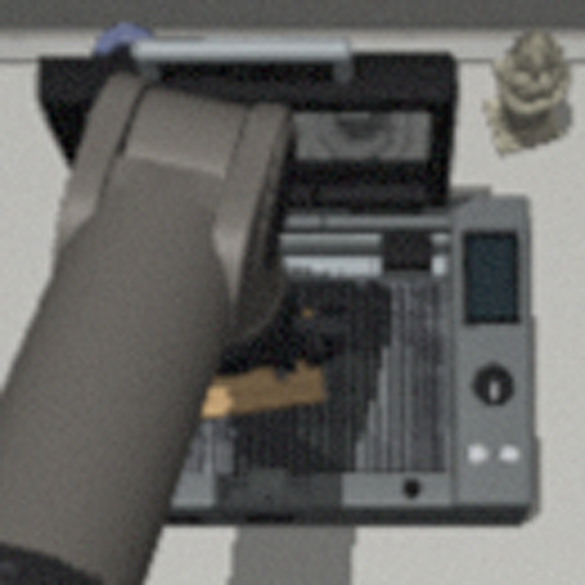

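```bash
python3 - <<'E'
from h import *
p=robot.current_tool_pos();e=robot.current_eef_rot();np.save('w2.npy',np.r_[p,e])
im=snap('wrist','w2');cv2.imwrite('pics/w2b.png',cv2.resize(im[:,:,::-1],(800,600),interpolation=cv2.INTER_CUBIC))
print(robot.current_contact_force())
E
```

```text
[-0.3660315   0.25199571  0.14468947]
```

View pics/w2b.png

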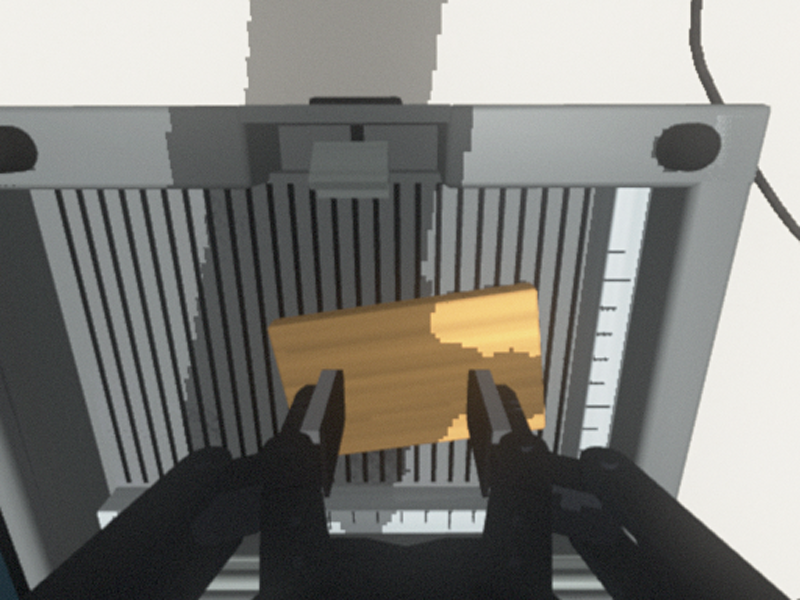

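```bash
python3 - <<'E'
from h import *
P=np.load('w2.npy')
a,b,c=[np.array(x)*.64 for x in((268,325),(536,289),(545,430))]
for z in(.05,.065,.08):
    A,B,C=wz(P,a,z),wz(P,b,z),wz(P,c,z);print(z,A.round(4),B.round(4),C.round(4),np.linalg.norm(A-B).round(4),np.linalg.norm(B-C).round(4))
for n,uv in(('tipL',(330,372)),('tipR',(485,372))):
    o=wz(P,np.array(uv)*.64,.065);print(n,o, wz(P,np.array(uv)*.64,.05))
print(P)
robot.line_to([.53,-.145,.075],velocity=.1);robot.line_to([.53,-.145,.065],velocity=.1)
s=robot.line_to([.53,-.145,.040],velocity=.02,f_stop=4)
print(s,robot.current_tool_pos(),robot.current_contact_force(),robot.current_time_s())
E
```

```text
0.05 [ 0.5736 -0.2005  0.05  ] [ 0.5583 -0.0937  0.05  ] [ 0.6235 -0.0836  0.05  ] 0.1079 0.066
0.065 [ 0.5673 -0.1957  0.065 ] [ 0.5533 -0.0982  0.065 ] [ 0.6129 -0.089   0.065 ] 0.0985 0.0603
0.08 [ 0.561  -0.1909  0.08  ] [ 0.5483 -0.1027  0.08  ] [ 0.6022 -0.0944  0.08  ] 0.0891 0.0545
tipL [ 0.58675516 -0.17390473  0.065     ] [ 0.59491419 -0.17662023  0.05      ]
tipR [ 0.58675803 -0.11461374  0.065     ] [ 0.59491734 -0.11166663  0.05      ]
[ 5.84743032e-01 -1.45033246e-01  6.31877476e-02  1.79998453e+02
 -1.36752707e-02  1.79990692e+02]
False [ 0.5301748  -0.14500927  0.04017619] [ 0.29098686  0.44704745 -0.74932115] 11.8083
```

```bash
python3 - <<'E'
from h import *
s=robot.line_to([.53,-.145,.025],velocity=.02,f_stop=4)
print(s,robot.current_tool_pos(),robot.current_contact_force(),robot.current_joint_positions(),robot.current_time_s())
a=snap('side','s3')[100:260,190:390];b=snap('wrist','w3')
cv2.imwrite('pics/s3c.png',np.vstack([cv2.resize(a,(400,300)),cv2.resize(b,(400,300))])[:,:,::-1])
E
```

```text
True [ 0.5303622  -0.14510649  0.03770388] [-0.39302503  0.21494989  3.74181885] [ 1.35038801e+01  2.71749576e+01  2.72028096e-02  9.99898641e+01
 -1.48875728e-02  5.27927103e+01  1.03535266e+02] 12.15
```

View pics/s3c.png

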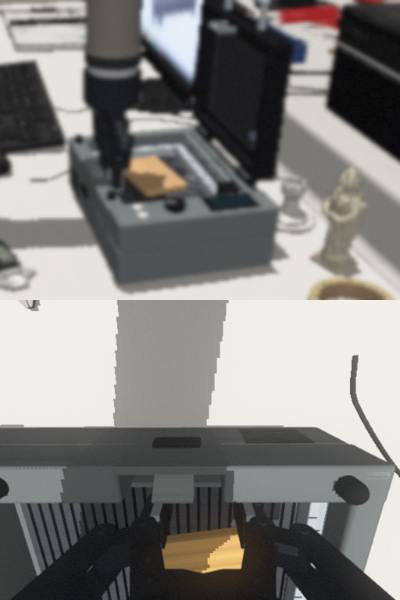

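```bash
python3 - <<'E'
from h import *
robot.line_to([.53,-.145,.041],velocity=.05)
s=robot.line_to([.590,-.145,.041],velocity=.035,f_stop=7)
print(s,robot.current_tool_pos(),robot.current_contact_force(),robot.current_time_s())
snap('side','s4')
q=robot.current_tool_pos()
robot.line_to([q[0]-.02,q[1],.041],velocity=.08)
p=robot.current_tool_pos();e=robot.current_eef_rot();np.save('w4.npy',np.r_[p,e])
im=snap('wrist','w4');cv2.imwrite('pics/w4b.png',cv2.resize(im[:,:,::-1],(800,600),interpolation=cv2.INTER_CUBIC))
E
```

```text
True [ 0.57583336 -0.14511057  0.03998029] [ 0.46198597 -0.2854319   0.4907985 ] 13.75
```

View pics/w4b.png

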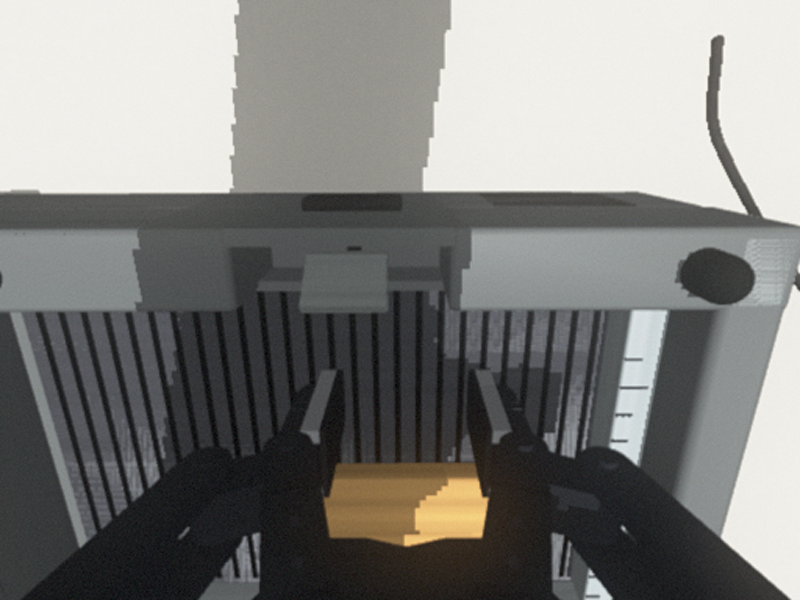

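```bash
python3 - <<'E'
from h import *
D=[180,0,90]
robot.line_to([.55,-.145,.14],velocity=.2)
fingers.gripper_to(.2)
robot.move_to([.600,-.222,.14],D)
robot.line_to([.600,-.222,.065],D,velocity=.1,f_stop=6)
s=robot.line_to([.600,-.222,.015],D,velocity=.025,f_stop=4)
p=robot.current_tool_pos();print(s,p,robot.current_contact_force(),robot.current_finger_gap())
robot.line_to([.6,-.222,p[2]+.0035],velocity=.05)
s=robot.line_to([.6,-.170,p[2]+.0035],velocity=.03,f_stop=7)
q=robot.current_tool_pos();print(s,q,robot.current_contact_force(),robot.current_time_s())
robot.line_to([.6,q[1]-.012,p[2]+.0035],velocity=.08)
robot.line_to([.6,q[1]-.012,.14],velocity=.2)
robot.move_to([.5,-.10,.24],[180,0,180])
p=robot.current_tool_pos();e=robot.current_eef_rot();np.save('w5.npy',np.r_[p,e])
im=snap('wrist','w5');snap('top','t5')
cv2.imwrite('pics/w5b.png',cv2.resize(im[100:310,130:410,::-1],(800,600),interpolation=cv2.INTER_CUBIC))
print(robot.current_time_s(),[r['rect'] for r in recognise('blank','wrist')])
E
```

```text
True [ 0.59991001 -0.22200497  0.03986825] [-0.87682091  0.06524892  4.5640211 ] 0.2014765170715409
True [ 0.59954683 -0.18810834  0.04328255] [ 0.33513863 -1.15114619  0.12318612] 19.8833
22.1167 [[236.1, 251.0, 81.1, 45.4]]
```

View pics/w5b.png

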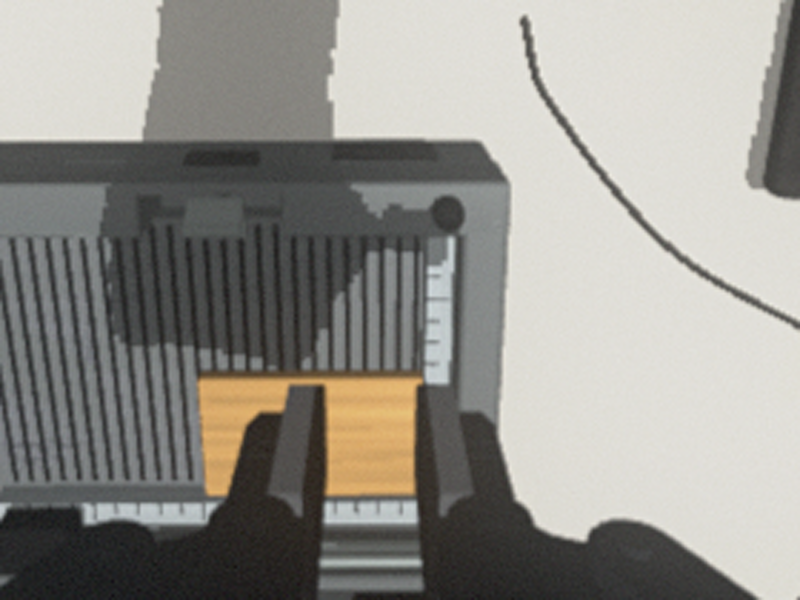

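```bash
cat >> h.py <<'E'
H=np.array([.6845,-.162,.100])
def bar(th): return H+.229*np.array([-np.cos(th),0,np.sin(th)])+.008*np.array([np.sin(th),0,np.cos(th)])
E
python3 - <<'E'
from h import *
D=[180,0,180]
fingers.gripper_to(.4)
robot.move_to([.545,-.128,.13],D)
robot.line_to([.545,-.128,.043],velocity=.12,f_stop=6)
s=robot.line_to([.590,-.128,.043],velocity=.03,f_stop=7)
q=robot.current_tool_pos();print(s,q,robot.current_time_s())
robot.line_to([q[0]-.01,-.128,.043],velocity=.08)
robot.line_to([.53,-.128,.2],velocity=.2)
for th in(1.5,1.55,1.6,1.65,1.7,1.75):
    print(th,proj('top',bar(th)).round(1),proj('side',bar(th)).round(1),'edgeTL',proj('side',H+[0,.114,0]+(bar(th)-H)*.19/.229).round(1))
im=cv2.imread('pics/side0.png')[80:210,250:380];
im2=cv2.imread('pics/top0.png')[90:140,170:280]
cv2.imwrite('pics/sc.png',np.vstack([cv2.resize(im,(440,400),interpolation=cv2.INTER_CUBIC),cv2.resize(im2,(440,200),interpolation=cv2.INTER_CUBIC)]))
for yaw in(90,-90):
  for th in(1.75,1.6,1.0,.5,0.03): print(yaw,th,robot.inverse_kinematics(list(bar(th)-[0,0,.03]),[180,0,yaw]))
E
```

```text
True [ 0.57584083 -0.12781885  0.04194307] 24.95
1.5 [223.8 103.5] [306.9  95.8] edgeTL [290.  100.3]
1.55 [223.8  98.8] [311.3  95.5] edgeTL [293.2 100.2]
1.6 [223.9  94.3] [315.5  95.5] edgeTL [296.4 100.2]
1.65 [224.   89.9] [319.8  95.8] edgeTL [299.6 100.3]
1.7 [224.1  85.6] [323.9  96.3] edgeTL [302.7 100.7]
1.75 [224.2  81.5] [327.9  96.9] edgeTL [305.8 101.2]
90 1.75 [  6.04602511  47.11858436  18.77542565  29.83856482 -14.07938322
 104.18659822  15.55379786]
90 1.6 [  4.54954443  40.57661927  18.90251819  41.14999957 -12.3407004
  99.61224507  17.03613429]
90 1.0 [ 1.98268323 21.92945482 18.10799575 74.77547285 -6.69870005 84.32367998
 19.52311737]
90 0.5 [ 2.44289171 14.77949915 17.36280309 95.51072237 -4.63466581 70.41496564
 20.82077051]
90 0.03 [  3.41717199  17.34892543  17.20539113 107.95030349  -6.1375482
  55.58713079  23.36084229]
-90 1.75 [  -3.72143357   53.19799393   64.23601514   30.88970124  -49.94721341
  109.59691335 -154.3295373 ]
-90 1.6 [  -8.94940374   48.41246278   64.25844165   42.18929388  -44.46345354
  105.88128694 -149.97728799]
-90 1.0 [ 50.55862244  32.99077055 -61.75308461  72.64297407  28.66363551
  90.24399109 173.33279013]
-90 0.5 [ -31.2387556    23.90355154   64.73947063   96.58886475  -22.41656612
   73.93828845 -142.02710939]
-90 0.03 [ 63.80028953  29.79986251 -61.53273152 105.83679258  29.56386598
  62.30884594 171.03177385]
```

View pics/sc.png

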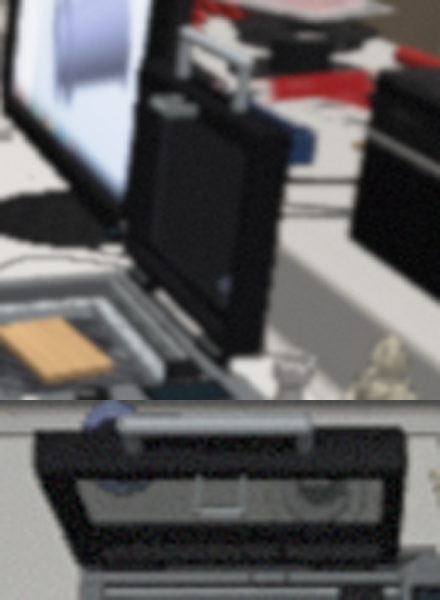

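```bash
python3 - <<'E'
from h import *
D=[180,0,90]
fingers.gripper_to(.6,35)
robot.move_to([.57,-.162,.39],D)
b=bar(1.575);print(b)
robot.line_to([b[0],b[1],.39],D,velocity=.15,f_stop=6)
s=robot.line_to([b[0],b[1],b[2]-.030],D,velocity=.08,f_stop=5)
print(s,robot.current_tool_pos(),robot.current_time_s())
fingers.gripper_to(0.0,35)
print(robot.current_finger_gap(),robot.current_gripper_force(),robot.current_contact_force(),robot.current_time_s())
a=snap('side','s6')[60:200,240:390]
cv2.imwrite('pics/s6c.png',cv2.resize(a[:,:,::-1],(600,560),interpolation=cv2.INTER_CUBIC))
E
```

```text
[ 0.69346257 -0.162       0.32896435]Traceback (most recent call last):
  File "<stdin>", line 6, in <module>
station.PlanningError: the arm cannot follow that straight line within its joint ranges
```

```bash
cat > g.py <<'E'
from h import *
D=[180,0,90]
b=bar(1.575);z=None
for zz in(.38,.37,.36,.35):
    j=robot.inverse_kinematics([b[0],b[1],zz],D)
    if j is not None: z=zz;break
print(z,j,robot.current_joint_positions())
if z<.345: raise SystemExit
robot.line_to([.57,-.162,z],D,velocity=.15)
robot.line_to([b[0],b[1],z],D,velocity=.15,f_stop=6)
s=robot.line_to([b[0],b[1],b[2]-.030],D,velocity=.08,f_stop=5)
print(s,robot.current_tool_pos(),robot.current_time_s())
fingers.gripper_to(0.0,35)
print(robot.current_finger_gap(),robot.current_gripper_force(),robot.current_contact_force(),robot.current_time_s())
a=snap('side','s6')[60:200,240:390]
cv2.imwrite('pics/s6c.png',cv2.resize(a[:,:,::-1],(600,560),interpolation=cv2.INTER_CUBIC))
E
python3 g.py
```

```text
0.38 [  8.01347239  44.577378    17.65479858  21.66071942 -13.5314705
 114.52804801  15.08152789] [  3.61151305  23.05034252  18.25426566  56.24454324  -7.19480854
 101.73495941  19.07843478]
False [ 0.69370106 -0.16211336  0.29983348] 30.1833
0.12503904924200243 34.121307134628296 [0.65973008 0.51093723 1.75698075] 30.625
```

View pics/s6c.png

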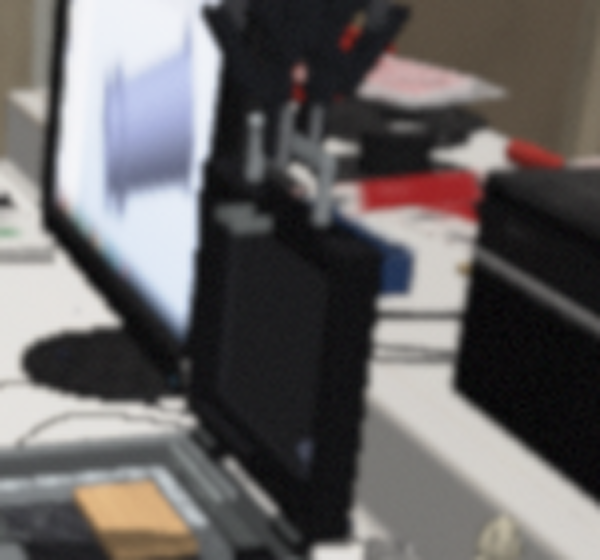

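```bash
python3 - <<'E'
from h import *
off=robot.current_tool_pos()-bar(1.575)
for th in list(np.arange(1.5,.79,-.1)):
    robot.line_to(list(bar(th)+off),velocity=.08)
    f=robot.current_contact_force(); print(round(th,2),f.round(1),robot.current_finger_gap().__round__(3),(robot.current_tool_pos()-bar(th)-off).round(4))
    if np.linalg.norm(f)>30: break
print(robot.current_time_s())
snap('side','s7')
E
```

```text
1.5 [ 1.1 -0.6 -0.3] 0.123 [-0.0001 -0.0001  0.0001]
1.4 [-0.  -0.1  0.1] 0.122 [-0.     -0.0001  0.0001]
1.3 [-0.4 -1.   1.8] 0.121 [ 0.0004 -0.0002  0.0003]
1.2 [-0.9 -0.8  2. ] 0.124 [-0.     -0.0002  0.0003]
1.1 [-2.7 -0.6  3.6] 0.121 [-0.0003 -0.0002  0.0001]
1.0 [-1.3 -1.3  3.2] 0.124 [ 0.0001 -0.0002  0.    ]
0.9 [ 0.  -2.1 -1. ] 0.122 [ 0.     -0.0003 -0.0004]
0.8 [ 0.9 -2.4 -1.8] 0.127 [ 0.0001 -0.0003 -0.0004]
34.0667
```

```bash
python3 - <<'E'
from h import *
off=robot.current_tool_pos()-bar(.8)
for th in [.7,.6,.5,.4,.3,.2,.12,.07]:
    s=robot.line_to(list(bar(th)+off),velocity=.07,f_stop=25)
    f=robot.current_contact_force(); print(round(th,2),s,f.round(1),round(robot.current_finger_gap(),3),(robot.current_tool_pos()-bar(th)-off).round(4))
    if s: break
print(robot.current_time_s())
a=snap('side','s8')[110:250,200:350]
cv2.imwrite('pics/s8c.png',cv2.resize(a[:,:,::-1],(600,560),interpolation=cv2.INTER_CUBIC))
E
```

```text
0.7 False [ 0.7 -2.3 -2.6] 0.125 [ 0.0003 -0.      0.    ]
0.6 False [ 3.2 -2.5 -3.1] 0.125 [ 0.0002 -0.     -0.0001]
0.5 False [ 2.8 -3.2 -1.9] 0.125 [0.0006 0.     0.    ]
0.4 False [ 4.8 -3.4 -3.1] 0.122 [ 0.0004  0.     -0.0005]
0.3 False [ 5.  -2.3 -3.1] 0.124 [ 0.0003  0.     -0.0009]
0.2 False [ 4.8 -3.  -2.7] 0.123 [ 0.0007 -0.     -0.0008]
0.12 False [ 6.1 -2.3 -2.5] 0.125 [ 0.0008 -0.     -0.001 ]
0.07 False [ 5.3 -2.3  3.1] 0.122 [ 0.0011 -0.0001 -0.0002]
37.6917
```

View pics/s8c.png

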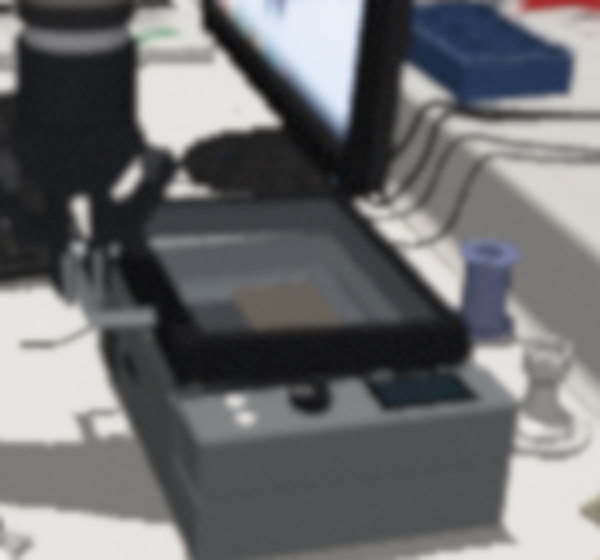

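```bash
python3 - <<'E'
from h import *
fingers.gripper_to(.3)
p=robot.current_tool_pos()
robot.line_to([p[0],p[1],p[2]+.10],velocity=.12,f_stop=15)
fingers.gripper_to(0.0)
print(robot.current_tool_pos(),robot.current_contact_force(),robot.current_time_s())
robot.line_to([.5005,-.162,.18],velocity=.15)
f0=robot.current_contact_force()
s1=robot.line_to([.5005,-.162,.10],velocity=.04,f_stop=4)
print(s1,robot.current_tool_pos(),robot.current_contact_force()-f0)
s=robot.line_to([.5005,-.162,robot.current_tool_pos()[2]-.03],velocity=.02,f_stop=28)
print(s,robot.current_tool_pos(),robot.current_contact_force()-f0,robot.current_time_s())
robot.pause(.3);print(robot.current_tool_pos(),robot.current_contact_force()-f0)
E
```

```text
[ 0.4544905  -0.16132159  0.19228569] [-0.08133967 -0.32295748 -0.32921002] 39.3833
True [ 0.50014797 -0.16196423  0.11750876] [1.68952096 0.69779413 4.53736608]
True [ 0.49841522 -0.16196058  0.10332562] [-1.66451575  1.04349054  9.34791676] 42.15
[ 0.49841922 -0.16196932  0.10344657] [-2.30541009  1.96229928  9.92720418]
```

```bash
python3 - <<'E'
from h import *
robot.line_to([.5005,-.162,.14],velocity=.05)
robot.pause(.3)
s=robot.line_to([.5005,-.162,.10],velocity=.03,f_stop=3)
print(s,robot.current_tool_pos(),robot.current_contact_force())
robot.line_to([.5005,-.162,.20],velocity=.1)
print(robot.current_time_s())
E
```

```text
True [ 0.5002733  -0.16190739  0.10683867] [-0.88856695  0.78097264  5.62983141]
45.7667
```

```bash
python3 -c "
from h import *
robot.line_to([.45,-.162,.25],velocity=.15)
print(workorder.close_job(),robot.current_time_s())"
```

```text
the job is handed in; nothing more can be done
the job is handed in; nothing more can be done
```

The job is handed in, with no verdict shown: the plate was pushed square against both fence bars and the guard lowered under control and pressed until it latched (a light re-touch found its rail about 11 mm lower, at the shut height); I viewed 12 pictures, two over the limit of 10.

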